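Torque the plate clamp on the liquid-handler deck

TASK

A small click-type torque wrench sits on the front screw of the plate clamp. Turn the wrench slowly clockwise, seen from above, until it breaks over with a click, then stop at once so that the screw is not overtightened. Let go and leave the wrench where it is, with the screw tight, without disturbing the other things on the deck.

Things in the scene. Friction and masses are not known exactly. Their poses are not given: they have to be found in the camera images.
- wrench_grip (a point): Mid-length of the torque wrench's black round handle (27 mm diameter, 104 mm long), on its centre line, 78 mm above the deck, 140 mm from the screw axis. x points along the level wrench from handle to head, z up. The deck under the handle is free. The end cap reaches 202 mm from the screw axis. At the start the handle points from the screw toward the robot, within 45 degrees.
- screw_axis (a point): Point on the clamp screw's vertical axis, 78 mm above the deck, inside the wrench's round steel head (36 mm diameter, 26 mm tall). The wrench is captive here (cannot be lifted off) and turns about this axis, both with the screw and when it breaks over. Between head and handle is a thin steel shaft, 15 mm diameter.
- screw (a joint): Turn of the clamp screw in rad, growing clockwise from above (tightening). It is stiff: 1.4 to 1.9 N m to start it, rising 1 N m per rad up to the wrench's setting of about 2.1 N m (10 to 15 N at mid-handle). The click comes after 0.2 to 0.7 rad of turning the wrench, differing each time. It stays where left; turned anticlockwise it loosens.
- wrench (a joint): Break-over of the wrench against the screw in rad: -0.05 at rest (springy), about 0 while it turns the screw; it grows as the wrench gives way at the click, the resistance falling from about 2.1 to 0.7 N m. The play ends at 0.10 to 0.14; pushed further it drives the screw on and overtightens it. Springs back when let go (up to 25 mm at mid-handle).
- station: Clamp station fixed on the deck: aluminium base 215 x 150 mm, grey nest with a white well plate (128 x 86 mm, top 54 mm high) and an aluminium clamp (60 mm high) at each long side. Origin on the deck under the screw axis; x points to the well plate; the base spans x -30 to 185 mm, y +-75 mm. The wrench is on the clamp nearer the robot.
- heater: Bystander, fixed: a grey heating block, 150 x 150 x 44 mm, origin on the deck 2.5 mm behind its front face; at the other module place.
- plate: Bystander, loose: white well plate 86 x 128 x 15 mm lying on the heating block; origin at the centre of its underside.
- tip_rack: Bystander, loose: grey and black pipette tip rack 86 x 122 mm, 59 mm tall, on the deck between the two modules; origin at the centre of its underside.
- hex_key: Bystander, loose: L-shaped dark steel hex key, 6 mm thick, arms 90 and 28 mm, lying on the deck; origin under the middle of its long arm, which lies along x.
- socket: Bystander, loose: small steel wrench socket 22 mm in diameter, 25 mm tall, standing on the deck; origin at the centre of its underside.

How it is judged:
By the outcome, as a careful person would: the job done as asked, in the order asked, and still so for the second after the job is handed in, with the robot touching nothing.
It also fails if it takes over 42 s, if anything falls off the work surface, if the arm or the gripper's body presses on something with over 40 N, if the wrist force passes 120 N, or if a joint passes its speed limit or range.

ROBOT

A 6-joint arm with a two-finger parallel gripper is mounted at the origin on the work surface. World frame = base frame: x ahead of the robot, y to its left, z up, the work surface at z = 0. Lengths are in m, angles in rad, forces in N, time in s.
With the tool pointing down it reaches from about 0.25 to 0.725 m from the base axis. Payload 4 kg.
Tool frame: the origin (TCP) lies at the very end of the fingers, on their centre line; the grasp point (between the pads) lies 19 mm behind it; z points along the fingers, y is the line along which they close (so a half turn about z gives the same grasp; the last joint's range is limited). The gripper opens to 85 mm and grips with 20 to 120 N. Pads are 22 mm wide; open, the fingers measure 114 mm over their backs; the gripper's body (76 mm by 85 mm) begins 54 mm behind the grasp point. The pads swing forward as they close: fully open they stand 13 mm farther back than shut.
Start: joints at [1.135, 0.241, 0.005, 1.335, 0, 1.571], TCP at [0.211, 0.453, 0.231] pointing down, gripper open.
Joint ranges: [-2.72, 2.72], [-1.05, 1.87], [-1.09, 1.28], [-1.99, 2.15], [-1.42, 1.44], [-3.14, 3.14]. Speed limits (rad/s): [2.79, 2.79, 3.14, 3.14, 3.14, 3.14].

INTERFACE

Orientations are given as a unit quaternion [x, y, z, w].
In Python, from workcell import bot gives the robot as it stands.
- The arm moves only by the tool carry_out, never from a script. Its argument "increments" is one flat list of numbers, 5 for each row, row after row: the finger opening in cm, from 0 to 8.54, then the shift along the tool's x, y, z in cm, then the turn about the tool's z in rad. A call has exactly 5 rows; each row shifts and turns the commanded pose from where the row before left it, along the tool's axes as they then stand; what a row does not reach is not made up. A row lasts 1/8 s, in which the tool goes at most 62.5 mm and 10.7 degrees, less where a joint would pass 70% of its speed; a pose out of reach is approached as far as the arm can. A call with a gripper value outside its range is refused whole. The fingers move at their own pace and stop on an object; the grip force is fixed at half the most. Time passes only in rows, so rows that do not move let the fingers close, or fill a call up. It gives the time, the measured TCP pose, the force, the opening and the grip force at its end, in the units of the state.
- bot.get_obs(): the state, without advancing time (a new reading comes with each control period).
- bot.camera(name): name is "scene" or "top" or "wrist"; returns a dict with "pixels" (384x512x3 uint8, blue, green, red), "range_z" (384x512 float32, m along the optical axis (not along the pixel's ray), 0 where there is no reading), "mtx" (3x3 intrinsics, pixels), "eye" and "attitude" of the camera in the world. Camera axes: x right, y down, z forward; pixel columns grow to the right and rows downward; lengths in m; the calibration is good to about 2 mm. A picture is of the moment at which its call begins.
- bot.job_done(): hands the job in; it is judged then, once.
Trained networks look in a picture, given as the dict that the camera call returned (one of the last four; its "shot" number tells which), for a name from the list of things; names that differ only in an ending like _2 or _b are one class to them, and where a whole thing is asked for, a point or a joint stands for the part that bears it (a point fixed in the world has none). Each returns a list of dicts, best first, with "p" (0 to 1); they miss things now and then, are a little off and sometimes report something else, mostly with a low value. They report only what shows in the picture. A call takes as long as a camera call.
- bot.find_in(picture, name): "xyz" ([x, y, z] in m, in the coordinates of the camera as it stood for that picture, good to about 4 mm: the middle of the surface that is visible of it).
- bot.regions_of(picture, name): "mask" (384x512 bool, what is visible of it).
- bot.place_of(picture, name): "xyz" ([x, y, z] in m, in the coordinates of the camera as it stood for that picture, good to about 4 mm: a listed point, or the origin of a listed thing).
The state is a dict: "clock": time; "joint_pos": joint angles; "joint_vel": joint speeds; "tau": joint torques, N m; "eef_pos": TCP position; "tool_rot": TCP orientation; "ft_force": force on the tool from outside, world axes, zero at the start; "ft_torque": the same for the moment, N m; "grip_width": finger opening in m; "grasp_force": force on a finger pad.
Only numpy, scipy, OpenCV 4.12 (cv2) and the standard library are available. Lean on these libraries where they do the work, as an engineer would, in place of code of your own. Each camera call takes 0.05 s, during which the arm holds its last target. There are 200 camera calls.

## Working session

There is one attempt and no reset: what is moved stays moved. The work goes in short steps, Python scripts to look and compute and a tool call to move; the robot and the scene stay as the last step left them, time stands still between calls to the robot, and variables do not carry over. Pictures are saved under pics/ and viewed, at most 10 in all, crops included, and the job is handed in when it is done.

Besides the shell and the picture viewer there is one more tool, called by a JSON object that holds its "name" and its "arguments", one argument or row to a line. carry_out: Moves the arm, as the interface text tells. Its arguments: {"type":"object","properties":{"increments":{"type":"array","items":{"type":"number"}}},"required":["increments"]}

```bash
mkdir -p pics
cat > h.py <<'E'
import numpy as np, cv2
from scipy.spatial.transform import Rotation as R
from workcell import bot
def att(p):
    a=np.array(p["attitude"],float)
    return a if a.shape==(3,3) else R.from_quat(a).as_matrix()
def w(p,xyz): return att(p)@np.array(xyz)+np.array(p["eye"])
E
python3 - <<'E'
from h import *
o=bot.get_obs(); print(o)
for c in("top","scene"):
    p=bot.camera(c); cv2.imwrite(f"pics/{c}0.png",p["pixels"]); print(c,p["eye"],p["attitude"])
    for n in("wrench_grip","screw_axis","station","hex_key","socket","tip_rack"):
        print(n,[(np.round(w(p,d["xyz"]),3),round(d["p"],2)) for d in bot.place_of(p,n)[:2]])
E
```

```text
{'clock': 0.0, 'joint_pos': array([ 1.13499991e+00,  2.41391066e-01,  3.72067527e-03,  1.33518383e+00,
       -1.65963196e-06,  1.57079663e+00]), 'joint_vel': array([-0.00170129,  0.00095063,  0.00085836,  0.00085656, -0.00192416,
        0.00086507]), 'tau': array([-1.25693066e-03, -3.72315288e+01,  2.52409405e+01,  1.70895708e-02,
       -2.64755972e-04,  9.74705074e-06]), 'eef_pos': array([0.21080186, 0.45269809, 0.23042253]), 'tool_rot': array([ 2.16178043e-01,  9.76353417e-01, -1.00479427e-03, -2.21625003e-04]), 'ft_force': array([ 0.0657815 ,  0.21854103, -0.24810056]), 'ft_torque': array([ 0.0080711 , -0.07843768, -0.00343833]), 'grasp_force': 0.0, 'grip_width': 0.08534475685765937}
top [ 0.37254024 -0.05062029  1.17070955] [-0.69391543  0.71322894 -0.06809972  0.07175152]
wrench_grip [(array([0.538, 0.164, 0.08 ]), 0.72)]
screw_axis []
station [(array([0.644, 0.249, 0.003]), 0.93)]
hex_key [(array([ 0.411,  0.018, -0.003]), 0.42)]
socket [(array([ 0.57 , -0.013, -0.002]), 0.46)]
tip_rack [(array([ 0.714,  0.004, -0.   ]), 0.86)]
scene [1.10563176 0.29994083 0.88221341] [ 0.42210982  0.84776831 -0.28358636 -0.15063524]
wrench_grip [(array([0.537, 0.164, 0.081]), 0.7), (array([0.723, 0.009, 0.002]), 0.61)]
screw_axis [(array([0.648, 0.247, 0.079]), 0.71)]
station [(array([0.649, 0.25 , 0.002]), 0.94)]
hex_key [(array([0.421, 0.022, 0.001]), 0.38)]
socket [(array([ 0.579, -0.011,  0.001]), 0.41)]
tip_rack [(array([0.723, 0.01 , 0.001]), 0.66)]
```

View pics/top0.png

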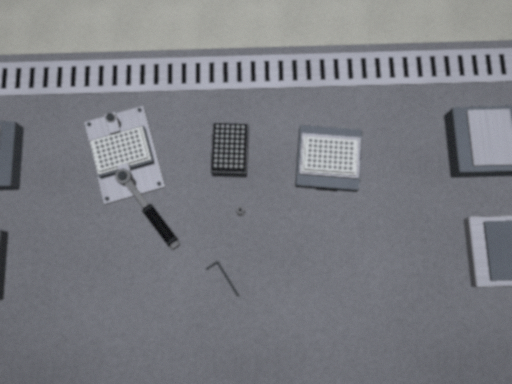

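View pics/scene0.png

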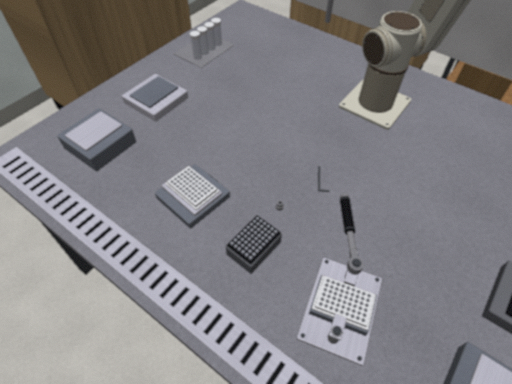

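The top view shows the wrench head at about (123,177) and the handle at (160,225). The free deck is to the left of it, and the key (225,280) and socket (240,211) are to the right. The scene view agrees. Screw-to-grip distance comes out at 0.138 m, which fits. Clockwise swings the handle to +y, into free space. I'll straddle the handle and push with one pad.

```bash
cat >> h.py <<'E'
def rows(pos,psi,tgt,psi1,n):
    # psi: world yaw of tool y axis; tool z down
    out=[];pos=np.array(pos,float);d=(np.array(tgt)-pos)/n;dp=(psi1-psi)/n
    for i in range(n):
        y=np.array([np.cos(psi),np.sin(psi),0]);z=np.array([0,0,-1.]);x=np.cross(y,z)
        out.append([round(100*float(d@a),2) for a in(x,y,z)]+[round(-dp,3)]);psi+=dp
    return out
def yaw(o): 
    y=R.from_quat(o["tool_rot"]).as_matrix()[:,1]; return np.arctan2(y[1],y[0])
E
python3 - <<'E'
from h import *
o=bot.get_obs()
for r in rows(o["eef_pos"],yaw(o),[.537,.164,.15],np.arctan2(.109,-.084),10): print(r)
E
```

```text
[-4.18, -1.25, 0.81, np.float64(-0.109)]
[-4.01, -1.69, 0.81, np.float64(-0.109)]
[-3.81, -2.12, 0.81, np.float64(-0.109)]
[-3.55, -2.52, 0.81, np.float64(-0.109)]
[-3.26, -2.9, 0.81, np.float64(-0.109)]
[-2.92, -3.23, 0.81, np.float64(-0.109)]
[-2.55, -3.53, 0.81, np.float64(-0.109)]
[-2.15, -3.79, 0.81, np.float64(-0.109)]
[-1.72, -4.0, 0.81, np.float64(-0.109)]
[-1.28, -4.17, 0.81, np.float64(-0.109)]
```

{"name": "carry_out", "arguments": {
  "increments": [6.5,-4.2,-1.25,0.8,-0.11,6.5,-4.0,-1.7,0.8,-0.11,6.5,-3.8,-2.1,0.8,-0.11,6.5,-3.55,-2.5,0.8,-0.11,6.5,-3.25,-2.9,0.8,-0.11]
}}

```text
clock: 1.32
eef_pos: [0.3753, 0.3083, 0.1912]
tool_rot: [-0.059, 0.998, 0.0, 0.0]
ft_force: [0.5, -0.4, -0.2]
grip_width: 0.0651
grasp_force: 0.0
```

{"name": "carry_out", "arguments": {
  "increments": [6.5,-2.9,-3.2,0.8,-0.11,6.5,-2.55,-3.5,0.8,-0.11,6.5,-2.15,-3.8,0.8,-0.11,6.5,-1.7,-4.0,0.8,-0.11,6.5,-1.3,-4.2,0.8,-0.11]
}}

```text
clock: 1.95
eef_pos: [0.5389, 0.1647, 0.1511]
tool_rot: [-0.328, 0.945, 0.0, 0.0]
ft_force: [0.3, 0.2, 0.5]
grip_width: 0.0648
grasp_force: 0.0
```

Run:
```python
from h import *
o=bot.get_obs(); print(o["clock"],o["eef_pos"],yaw(o),o["joint_pos"],o["ft_force"])
for c in ("wrist","scene"):
    p=bot.camera(c); cv2.imwrite(f"pics/{c}1.png",p["pixels"])
    for n in("wrench_grip","screw_axis"):
        print(c,n,[(np.round(w(p,d["xyz"]),3),round(d["p"],2)) for d in bot.place_of(p,n)[:2]])
o=bot.get_obs(); print(o["eef_pos"],yaw(o),o["grip_width"])
```

```text
1.95 [0.53888423 0.16468456 0.15112272] 2.2385727579330035 [ 2.96517117e-01  4.10026909e-01  3.18307584e-02  1.19223988e+00
  1.33589260e-04 -3.71259291e-01] [0.28052178 0.20611808 0.49544046]
wrist wrench_grip [(array([0.53 , 0.167, 0.078]), 0.93)]
wrist screw_axis [(array([0.646, 0.253, 0.079]), 0.62)]
scene wrench_grip [(array([0.542, 0.163, 0.08 ]), 0.63)]
scene screw_axis [(array([0.647, 0.246, 0.078]), 0.92)]
[0.53718033 0.16619897 0.15139135] 2.23513874746755 0.0648870223287195
```

View pics/wrist1.png

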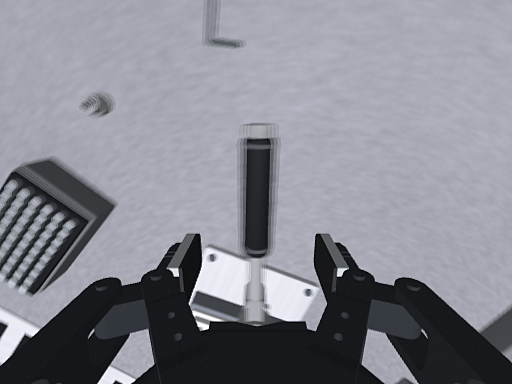

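The handle is centred between the open fingers (px column 258, fingers at 195 and 320). Lowering now, then closing most of the gap.

{"name": "carry_out", "arguments": {
  "increments": [6.5,0,0,4.7,0,6.5,0,0,4.7,0,6.5,0,0.2,0,0,6.5,0,0.5,0,0,6.5,0,0.5,0,0]
}}

```text
clock: 2.88
eef_pos: [0.5319, 0.1765, 0.0599]
tool_rot: [-0.326, 0.945, 0.0, 0.002]
ft_force: [-0.6, -0.2, -0.4]
grip_width: 0.0645
grasp_force: 0.0
```

{"name": "carry_out", "arguments": {
  "increments": [6.5,0,0.2,0,0.015,6.5,0,0.2,0,0.015,6.5,0,0.2,0,0.015,6.5,0,0.2,0,0.015,6.5,0,0.2,0,0.015]
}}

```text
clock: 3.5
eef_pos: [0.5248, 0.183, 0.0573]
tool_rot: [-0.29, 0.957, -0.0, 0.0]
ft_force: [2.2, -1.2, 0.2]
grip_width: 0.0651
grasp_force: 1.1
```

{"name": "carry_out", "arguments": {
  "increments": [6.5,-0.02,0.16,0,0.012,6.5,-0.02,0.16,0,0.012,6.5,-0.02,0.16,0,0.012,6.5,-0.02,0.16,0,0.012,6.5,-0.02,0.16,0,0.012]
}}

```text
clock: 4.12
eef_pos: [0.5231, 0.1881, 0.0576]
tool_rot: [-0.26, 0.966, -0.003, 0.001]
ft_force: [5.1, -9.1, -0.8]
grip_width: 0.0652
grasp_force: 5.4
```

{"name": "carry_out", "arguments": {
  "increments": [6.5,-0.02,0.16,0,0.012,6.5,-0.02,0.16,0,0.012,6.5,-0.02,0.16,0,0.012,6.5,-0.02,0.16,0,0.012,6.5,-0.02,0.16,0,0.012]
}}

```text
clock: 4.75
eef_pos: [0.5201, 0.1952, 0.0575]
tool_rot: [-0.231, 0.973, -0.003, 0.001]
ft_force: [7.0, -8.8, -0.9]
grip_width: 0.0653
grasp_force: 5.6
```

{"name": "carry_out", "arguments": {
  "increments": [6.5,-0.015,0.12,0,0.009,6.5,-0.015,0.12,0,0.009,6.5,-0.015,0.12,0,0.009,6.5,-0.015,0.12,0,0.009,6.5,-0.015,0.12,0,0.009]
}}

```text
clock: 5.38
eef_pos: [0.518, 0.2007, 0.0574]
tool_rot: [-0.209, 0.978, -0.003, 0.001]
ft_force: [6.6, -9.9, -1.6]
grip_width: 0.065
grasp_force: 5.7
```

{"name": "carry_out", "arguments": {
  "increments": [6.5,-0.015,0.1,0,0.007,6.5,-0.015,0.1,0,0.007,6.5,-0.015,0.1,0,0.007,6.5,-0.015,0.1,0,0.007,6.5,-0.015,0.1,0,0.007]
}}

```text
clock: 6.0
eef_pos: [0.5164, 0.2052, 0.0573]
tool_rot: [-0.192, 0.981, -0.004, 0.001]
ft_force: [5.3, -10.5, -0.5]
grip_width: 0.0649
grasp_force: 5.9
```

{"name": "carry_out", "arguments": {
  "increments": [6.5,-0.015,0.1,0,0.007,6.5,-0.015,0.1,0,0.007,6.5,-0.015,0.1,0,0.007,6.5,-0.015,0.1,0,0.007,6.5,-0.015,0.1,0,0.007]
}}

```text
clock: 6.62
eef_pos: [0.5149, 0.2099, 0.0572]
tool_rot: [-0.175, 0.985, -0.004, 0.001]
ft_force: [4.9, -10.6, -0.5]
grip_width: 0.0651
grasp_force: 6.0
```

{"name": "carry_out", "arguments": {
  "increments": [6.5,-0.015,0.1,0,0.007,6.5,-0.015,0.1,0,0.007,6.5,-0.015,0.1,0,0.007,6.5,-0.015,0.1,0,0.007,6.5,-0.015,0.1,0,0.007]
}}

```text
clock: 7.25
eef_pos: [0.5136, 0.2146, 0.057]
tool_rot: [-0.157, 0.988, -0.004, 0.0]
ft_force: [4.6, -11.8, 0.3]
grip_width: 0.0654
grasp_force: 6.1
```

{"name": "carry_out", "arguments": {
  "increments": [6.5,-0.018,0.12,0,0.009,6.5,-0.018,0.12,0,0.009,6.5,-0.018,0.12,0,0.009,6.5,-0.018,0.12,0,0.009,6.5,-0.018,0.12,0,0.009]
}}

```text
clock: 7.88
eef_pos: [0.5123, 0.2203, 0.0569]
tool_rot: [-0.135, 0.991, -0.004, -0.0]
ft_force: [3.3, -11.9, 0.3]
grip_width: 0.0647
grasp_force: 6.3
```

{"name": "carry_out", "arguments": {
  "increments": [6.5,-0.018,0.12,0,0.009,6.5,-0.018,0.12,0,0.009,6.5,-0.018,0.12,0,0.009,6.5,-0.018,0.12,0,0.009,6.5,-0.018,0.12,0,0.009]
}}

```text
clock: 8.5
eef_pos: [0.5114, 0.2261, 0.0568]
tool_rot: [-0.113, 0.994, -0.004, -0.0]
ft_force: [2.2, -11.6, 1.4]
grip_width: 0.0651
grasp_force: 6.4
```

{"name": "carry_out", "arguments": {
  "increments": [6.5,-0.015,0.1,0,0.007,6.5,-0.015,0.1,0,0.007,6.5,-0.015,0.1,0,0.007,6.5,-0.015,0.1,0,0.007,6.5,-0.015,0.1,0,0.007]
}}

```text
clock: 9.12
eef_pos: [0.5107, 0.2309, 0.0567]
tool_rot: [-0.095, 0.995, -0.005, -0.001]
ft_force: [2.9, -13.0, 1.2]
grip_width: 0.0647
grasp_force: 6.6
```

{"name": "carry_out", "arguments": {
  "increments": [6.5,-0.015,0.1,0,0.007,6.5,-0.015,0.1,0,0.007,6.5,-0.015,0.1,0,0.007,6.5,-0.015,0.1,0,0.007,6.5,-0.015,0.1,0,0.007]
}}

```text
clock: 9.75
eef_pos: [0.5101, 0.2356, 0.0565]
tool_rot: [-0.078, 0.997, -0.005, -0.001]
ft_force: [2.8, -13.1, 1.4]
grip_width: 0.0652
grasp_force: 6.7
```

{"name": "carry_out", "arguments": {
  "increments": [6.5,-0.015,0.1,0,0.007,6.5,-0.015,0.1,0,0.007,6.5,-0.015,0.1,0,0.007,6.5,-0.015,0.1,0,0.007,6.5,-0.015,0.1,0,0.007]
}}

```text
clock: 10.38
eef_pos: [0.5098, 0.2404, 0.0564]
tool_rot: [-0.06, 0.998, -0.005, -0.001]
ft_force: [1.4, -13.3, 1.7]
grip_width: 0.0649
grasp_force: 6.8
```

{"name": "carry_out", "arguments": {
  "increments": [6.5,-0.015,0.1,0,0.007,6.5,-0.015,0.1,0,0.007,6.5,-0.015,0.1,0,0.007,6.5,-0.015,0.1,0,0.007,6.5,-0.015,0.1,0,0.007]
}}

```text
clock: 11.0
eef_pos: [0.5096, 0.2453, 0.0563]
tool_rot: [-0.043, 0.999, -0.005, -0.002]
ft_force: [0.8, -14.2, 1.1]
grip_width: 0.065
grasp_force: 6.9
```

{"name": "carry_out", "arguments": {
  "increments": [6.5,-0.015,0.1,0,0.007,6.5,-0.015,0.1,0,0.007,6.5,-0.015,0.1,0,0.007,6.5,-0.015,0.1,0,0.007,6.5,-0.015,0.1,0,0.007]
}}

```text
clock: 11.62
eef_pos: [0.5095, 0.2501, 0.0561]
tool_rot: [-0.025, 1.0, -0.005, -0.002]
ft_force: [0.0, -14.8, 1.7]
grip_width: 0.0649
grasp_force: 7.1
```

{"name": "carry_out", "arguments": {
  "increments": [6.5,-0.012,0.08,0,0.006,6.5,-0.012,0.08,0,0.006,6.5,-0.012,0.08,0,0.006,6.5,-0.012,0.08,0,0.006,6.5,-0.012,0.08,0,0.006]
}}

```text
clock: 12.25
eef_pos: [0.5097, 0.254, 0.0561]
tool_rot: [-0.01, 1.0, -0.006, -0.002]
ft_force: [-0.8, -13.6, 2.7]
grip_width: 0.0651
grasp_force: 7.1
```

{"name": "carry_out", "arguments": {
  "increments": [6.5,-0.012,0.08,0,0.006,6.5,-0.012,0.08,0,0.006,6.5,-0.012,0.08,0,0.006,6.5,-0.012,0.08,0,0.006,6.5,-0.012,0.08,0,0.006]
}}

```text
clock: 12.88
eef_pos: [0.5098, 0.2591, 0.0561]
tool_rot: [0.004, 1.0, -0.004, -0.003]
ft_force: [-1.9, -11.4, 3.3]
grip_width: 0.065
grasp_force: 5.5
```

The force is falling, so break-over has begun. I'll take a small step to complete it inside the play.

{"name": "carry_out", "arguments": {
  "increments": [6.5,-0.008,0.06,0,0.004,6.5,-0.008,0.06,0,0.004,6.5,-0.008,0.06,0,0.004,6.5,-0.008,0.06,0,0.004,6.5,0,0,0,0]
}}

```text
clock: 13.5
eef_pos: [0.5098, 0.2627, 0.0562]
tool_rot: [0.012, 1.0, -0.003, -0.003]
ft_force: [-2.2, -7.6, 2.1]
grip_width: 0.065
grasp_force: 4.3
```

{"name": "carry_out", "arguments": {
  "increments": [6.5,-0.006,0.05,0,0.004,6.5,-0.006,0.05,0,0.004,6.5,-0.006,0.05,0,0.004,6.5,0,0,0,0,6.5,0,0,0,0]
}}

```text
clock: 14.12
eef_pos: [0.5099, 0.2648, 0.0563]
tool_rot: [0.018, 1.0, -0.003, -0.003]
ft_force: [-3.5, -7.0, 3.4]
grip_width: 0.0649
grasp_force: 3.5
```

{"name": "carry_out", "arguments": {
  "increments": [6.5,-0.006,0.05,0,0.004,6.5,-0.006,0.05,0,0.004,6.5,0,0,0,0,6.5,0,0,0,0,6.5,0,0,0,0]
}}

```text
clock: 14.75
eef_pos: [0.5101, 0.2662, 0.0563]
tool_rot: [0.022, 1.0, -0.002, -0.003]
ft_force: [-2.5, -6.0, 2.4]
grip_width: 0.0653
grasp_force: 3.0
```

The wrench has clicked: pad force fell from 7.1 to 3.0. Backing off gently now so it springs back onto its rest.

{"name": "carry_out", "arguments": {
  "increments": [6.5,0.04,-0.25,0,-0.017,6.5,0.04,-0.25,0,-0.017,6.5,0.04,-0.25,0,-0.017,6.5,0.04,-0.25,0,-0.017,6.5,0.04,-0.25,0,-0.017]
}}

```text
clock: 15.38
eef_pos: [0.5097, 0.2516, 0.0564]
tool_rot: [-0.02, 1.0, -0.004, -0.001]
ft_force: [0.7, -9.8, 1.1]
grip_width: 0.065
grasp_force: 5.1
```

{"name": "carry_out", "arguments": {
  "increments": [6.5,0.04,-0.25,0,-0.017,6.5,0.04,-0.25,0,-0.017,6.5,0,-0.25,0,-0.017,6.5,0,-0.3,0,0,6.5,0,-0.3,0,0]
}}

```text
clock: 16.0
eef_pos: [0.5113, 0.2434, 0.0574]
tool_rot: [-0.047, 0.999, 0.001, 0.0]
ft_force: [0.9, 0.7, -0.3]
grip_width: 0.0648
grasp_force: 0.0
```

Run:
```python
from h import *
p=bot.camera("wrist"); cv2.imwrite("pics/wrist2.png",p["pixels"])
for n in("wrench_grip","screw_axis"):
    print(n,[(np.round(w(p,d["xyz"]),3),round(d["p"],2)) for d in bot.place_of(p,n)[:2]])
o=bot.get_obs(); print(o["eef_pos"],yaw(o),o["ft_force"],o["grasp_force"])
```

```text
wrench_grip [(array([0.504, 0.228, 0.083]), 0.63)]
screw_axis []
[0.51128212 0.24318921 0.0574641 ] 1.665170199046491 [ 0.11553591 -0.01952146  0.53954062] 0.0
```

View pics/wrist2.png

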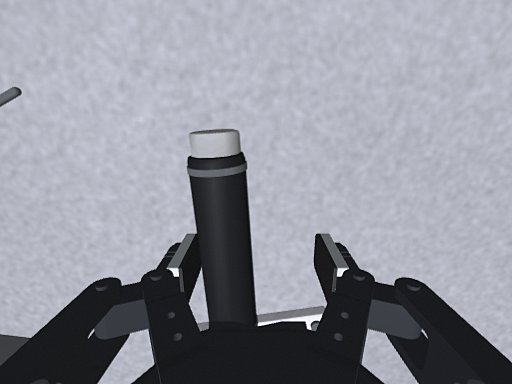

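The handle (columns 190–255) is free but still close to the left finger (190). I'll centre the gripper over it by 13 mm, then lift straight up.

{"name": "carry_out", "arguments": {
  "increments": [6.5,0,-0.5,0,-0.02,6.5,0,-0.5,0,-0.02,6.5,0,-0.3,0,0,6.5,0,0,0,0,6.5,0,0,-1.5,0]
}}

```text
clock: 16.77
eef_pos: [0.5114, 0.2293, 0.0717]
tool_rot: [-0.067, 0.998, -0.0, -0.001]
ft_force: [0.2, 0.0, -0.9]
grip_width: 0.0648
grasp_force: 0.0
```

{"name": "carry_out", "arguments": {
  "increments": [6.5,0,0,-3,0,6.5,0,0,-4,0,6.5,0,0,-5,0,6.5,0,0,-2,0,6.5,0,0,0,0]
}}

```text
clock: 17.4
eef_pos: [0.5138, 0.2305, 0.2155]
tool_rot: [-0.067, 0.998, 0.001, 0.003]
ft_force: [-0.2, -0.6, -0.7]
grip_width: 0.065
grasp_force: 0.0
```

Run:
```python
from h import *
for c in("top","scene"):
    p=bot.camera(c); cv2.imwrite(f"pics/{c}3.png",p["pixels"])
    for n in("wrench_grip","screw_axis","hex_key","socket","tip_rack"):
        print(c,n,[(np.round(w(p,d["xyz"]),3),round(d["p"],2)) for d in bot.place_of(p,n)[:1]])
o=bot.get_obs(); print(o["clock"],o["eef_pos"],o["ft_force"])
```

```text
top wrench_grip [(array([0.508, 0.227, 0.078]), 0.56)]
top screw_axis [(array([0.643, 0.248, 0.077]), 0.94)]
top hex_key [(array([ 0.409,  0.02 , -0.001]), 0.5)]
top socket [(array([ 0.572, -0.013, -0.005]), 0.57)]
top tip_rack [(array([0.714, 0.012, 0.001]), 0.61)]
scene wrench_grip [(array([0.511, 0.229, 0.078]), 0.9)]
scene screw_axis [(array([0.649, 0.246, 0.075]), 0.72)]
scene hex_key [(array([ 0.579, -0.007, -0.001]), 0.69)]
scene socket [(array([ 0.58 , -0.007,  0.001]), 0.61)]
scene tip_rack [(array([0.723, 0.011, 0.001]), 0.94)]
18.0 [0.5123943  0.22972521 0.21198615] [-1.06651989 -0.78979597 -0.23006883]
```

View pics/scene3.png

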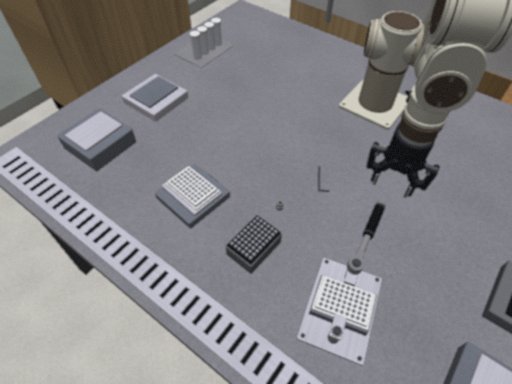

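The gripper is clear above the wrench, which now runs from its head at (355,265) to its handle at (372,220). The bystanders haven't moved, and the screw has turned about 0.5 rad.

```bash
python3 -c "
from workcell import bot
print(bot.job_done())"
```

```text
the job is handed in; nothing more can be done
None
```

I turned the wrench clockwise about 0.5 rad until it clicked (pad force dropped from 7.1 to 3.0 N). I stopped within the play, by my estimate, then let go, lifted clear without moving the other things, and handed the job in at about 18 s; no verdict came back.

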